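# Lay the tall hand lamp down against the stop bar

### The arm

A 6-joint arm with a two-finger parallel gripper is mounted at the origin on the work surface. World frame = base frame: x ahead of the robot, y to its left, z up, the work surface at z = 0. Lengths are in m, angles in rad, forces in N, time in s.
With the tool pointing down it reaches from about 0.25 to 0.775 m from the base axis. Payload 8.9 kg.
Tool frame: the origin (TCP) lies midway between the tips of the shut fingers; the grasp point (between the pads) lies behind it (tcp_to_grasp is the z of the grasp point in the tool frame, in m); z points along the fingers, y is the line along which they close (so a half turn about z gives the same grasp; the last joint's range is limited). The gripper opens to 85 mm and grips with 20 to 120 N. Pads are 22 mm wide; open, the fingers measure 114 mm over their backs; the gripper's body (76 mm by 85 mm) begins 54 mm behind the grasp point. The pads swing forward as they close: fully open they stand 13 mm farther back than shut.
Start: joints at [-1.401, 0.291, -0.153, 1.127, 0, 1.431], TCP at [0.16, -0.5, 0.231] pointing down, gripper open.
Joint ranges: [-2.52, 2.52], [-0.91, 1.74], [-1.3, 1.37], [-1.96, 2.02], [-1.52, 1.47], [-3.14, 3.14]. Speed limits (rad/s): [2.22, 2.22, 2.79, 3.14, 3.14, 3.14].

### API

Orientations are given as [roll, pitch, yaw] about the fixed x, y, z axes, in that order (R = Rz(yaw) Ry(pitch) Rx(roll)).
In Python, from workcell import get_state, capture, camera_model, close_job, tcp_to_grasp gives the robot as it stands.
- The arm moves only by the tool jog_arm, never from a script. Its argument "increments" is a list of rows, each a list of 3 entries, a list of its own where there are three numbers: the finger opening in mm, from 0 to 85.4, then the shift along the tool's x, y, z in mm, then the turn about the tool's z in degrees. A call has 1 to 12 rows; each row is the pose to reach, as a shift and turn from the pose commanded when the call began, along the tool's axes at that moment; what a row does not reach only later rows make up. A row lasts 1/8 s, in which the tool goes at most 62.5 mm and 10.7 degrees, less where a joint would pass 70% of its speed; a pose out of reach is approached as far as the arm can. A call with a gripper value outside its range is refused whole. The fingers move at their own pace and stop on an object; "force" is the grip in N (left out, the last holds). Time passes only in rows, so rows that repeat a pose let the fingers close. It gives the time, the measured TCP pose, the force, the opening and the grip force at its end, in the units of the state.
- get_state(): the state, without advancing time (a new reading comes with each control period).
- capture(name): name is "side" or "top" or "wrist"; returns the picture (384x512x3 uint8, red, green, blue); there is no depth.
- camera_model(name): a dict with "mtx" (3x3 intrinsics, pixels), "rvec" (rotation vector, rad) and "tvec" (3), from world to camera coordinates, as OpenCV has them. Camera axes: x right, y down, z forward; pixel columns grow to the right and rows downward; lengths in m; the calibration is good to about 2 mm. A picture is of the moment at which its call begins: read the wrist's pose just before it. camera_model takes no time and is no camera call; for the wrist camera it gives the pose at the moment of the call.
- close_job(): hands the job in; it is judged then, once.
The state is a dict: "t": time; "joint_positions": joint angles; "qvel": joint speeds; "joint_torque": joint torques, N m; "position": TCP position; "tool_rot": TCP orientation; "wrist_force": force on the tool from outside, world axes, zero at the start; "torque": the same for the moment, N m; "gripper_width": finger opening in m; "grip_force": force on a finger pad.
Only numpy, scipy, OpenCV 4.12 (cv2) and the standard library are available. Lean on these libraries where they do the work, as an engineer would, in place of code of your own. Each camera call takes 0.05 s, during which the arm holds its last target. There are 200 camera calls.

### The job

Two grey hand lamps stand on the black assembly mat. Push the taller one over onto its back, so that it lies flat with its lens facing up, then push it along the mat until its carry handle butts squarely against the aluminium stop bar. Do it all by pushing: never lift the lamp off the mat, and leave the shorter lamp and everything else on the bench where it is.

Things in the scene. Friction and masses are not known exactly. Their poses are not given: they have to be found in the camera images.
- lamp: Taller hand lamp, 150 mm tall with handle, 84 wide (its y), 64 deep (its x), 0.4 to 0.85 kg, loose, upright on the mat. Origin: centre of its underside; z up through the lamp, x out of its flat back (lens faces -x, roughly to the robot). Grey body 115 mm tall, black handle on top. The lens, 60 mm across, is centred 60 mm up and stands 10 mm proud. Lying, it is 64 mm high (74 at the lens).
- lamp_handle (a point): Middle of the handle bar's top face, 150 mm above the lamp's underside: the end that must meet the stop bar. The bar is as wide as the lamp, 16 mm deep (x -8 to +8 mm of the lamp), 134 to 150 mm up, on two 12 mm end posts, open beneath. Pushed here towards its back, the lamp passes its balance after about 70 mm and falls onto its back by itself.
- lamp_heel (a point): Middle of the lamp's rear lower edge (underside meets back), on which it pivots; it stays down on the mat while the lamp is tipped and pushed. Once the lamp lies, its underside faces the robot.
- stop: Black rubber mat, 3 mm thick, fixed, with an aluminium stop bar across its far end. Origin: on the bench top under the middle of the bar's near face; x away from the robot, square to that face, y along the bar, z up. Bar 400 mm long, 55 mm high. The mat reaches 330 mm to -x and 210 mm to either side. The lamps stand on it about 100 mm left and right of the middle, in either order.
- short_lamp: The shorter hand lamp, same make: 102 mm tall in all, 70 mm wide, 64 mm deep, standing upright on the mat beside the taller one. Origin: centre of its underside. Leave it.
- lens_ring: Loose aluminium ring, 40 mm across, 10 mm high, flat on the mat between the lamps. Origin: centre of its underside. Leave it.
- dish: Small steel dish, 96 mm across, 26 mm high, on the bench left of the mat. Origin: centre of its underside. Leave it.
- film_roll: Upright hand roll of white film, 84 mm across, 168 mm tall with its grey grip, on the bench left of the mat. Origin: centre of its underside. Leave it.
- pliers: Blue-handled pliers, about 135 mm long, 12 mm high, lying right of the mat. Origin: underside, near the joint. Leave them.
There are look-alikes about, which are no part of the job. Leave any purple or turquoise look-alike of the lamp alone. Leave any purple or turquoise look-alike of the short_lamp alone.

How it is judged:
By the outcome, as a careful person would: the job done as asked, in the order asked, and still so for the second after the job is handed in, with the robot touching nothing.
It also fails if it takes over 46 s, if anything falls off the work surface, if the arm or the gripper's body presses on something with over 40 N, if the wrist force passes 120 N, or if a joint passes its speed limit or range.

## Working session

There is one attempt and no reset: what is moved stays moved. The work goes in short steps, Python scripts to look and compute and a tool call to move; the robot and the scene stay as the last step left them, time stands still between calls to the robot, and variables do not carry over. Pictures are saved under pics/ and viewed, at most 10 in all, crops included, and the job is handed in when it is done.

Besides the shell and the picture viewer there is one more tool, called after ">>>" in YAML: its name, and indented under it one key for each argument. jog_arm: Moves the arm, as the interface text tells. Its arguments: {"type":"object","properties":{"increments":{"type":"array"},"force":{"type":"number"}},"required":["increments"]}

```bash
mkdir -p pics; cat > h.py <<'E'
import numpy as np,cv2
from workcell import *
def save(n,f,crop=None,s=1):
    im=capture(n)
    if crop: im=im[crop[1]:crop[3],crop[0]:crop[2]]
    im=cv2.resize(im,None,fx=s,fy=s,interpolation=cv2.INTER_CUBIC)
    cv2.imwrite('pics/'+f,im[:,:,::-1])
def ray(n,uv,z,m=None):
    m=m or camera_model(n); R,_=cv2.Rodrigues(np.array(m['rvec'],float)); t=np.array(m['tvec'],float).ravel()
    d=R.T@np.linalg.inv(np.array(m['mtx']))@np.array([uv[0],uv[1],1.]); c=-R.T@t
    return c+d*(z-c[2])/d[2]
def proj(n,p):
    m=camera_model(n)
    return cv2.projectPoints(np.array(p,float).reshape(-1,1,3),np.array(m['rvec'],float),np.array(m['tvec'],float),np.array(m['mtx'],float),None)[0].reshape(-1,2)
E
python3 - <<'E'
from h import *
save('top','t1.png',s=1.5);save('side','s1.png',s=1.5)
s=get_state();print(s['t'],s['position'],s['tool_rot'],s['gripper_width'],tcp_to_grasp)
for n in('top','side'):
  m=camera_model(n);R,_=cv2.Rodrigues(np.array(m['rvec'],float));print(n,-R.T@np.array(m['tvec']).ravel())
E
```

```text
0.1 [ 0.15949999 -0.49979886  0.23079477] [-3.14047283e+00 -1.77737596e-04  3.08792529e-01] 0.08513515394293006 -0.0187
top [0.44605723 0.014382   1.12445148]
side [0.28616858 0.73512433 0.94650068]
```

View pics/t1.png

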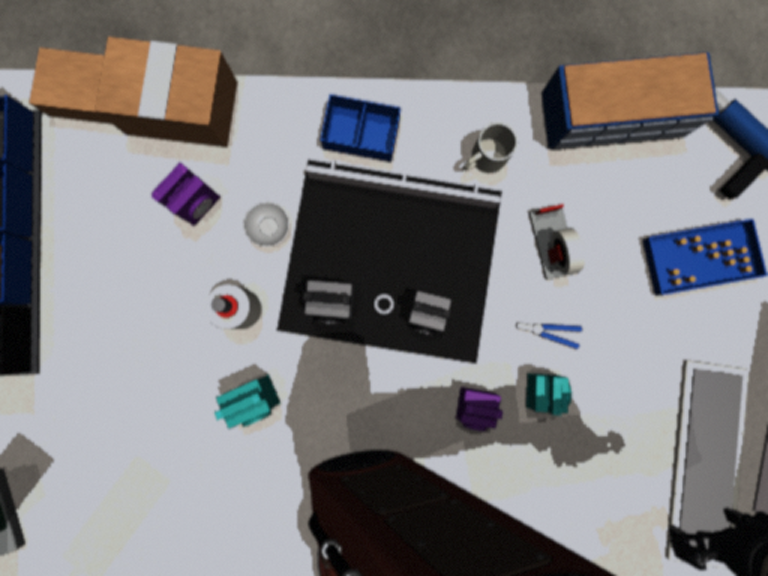

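View pics/s1.png

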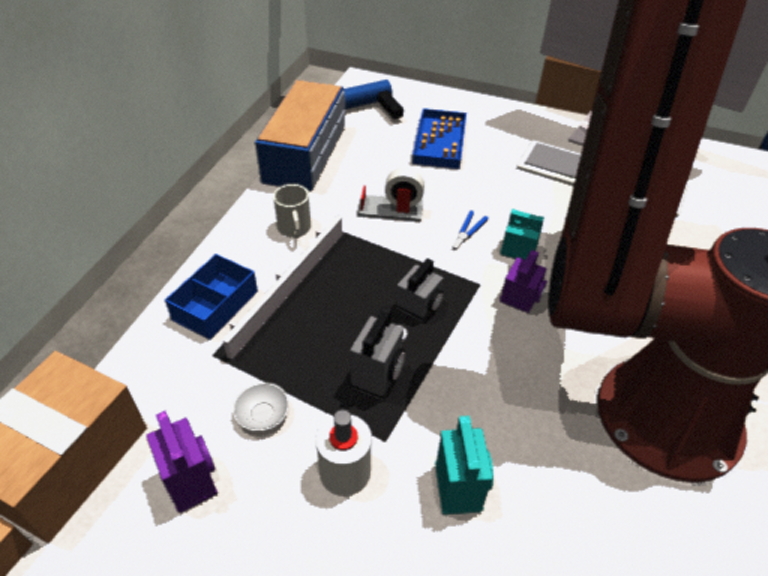

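The top view shows grey candidates at (328,298), left, and (431,311), right (1.5× pixels). Coloured look-alikes are at (185,193), (245,400), (480,408) and (549,392). In the side view the left lamp, at (378,355), looks taller than the right one, at (420,290). The stop bar's near face runs from about (305,172) to (499,202) in the top view. I'll check the choice in one close crop.

```bash
python3 - <<'E'
from h import *
a=capture('top')[105:245,180:340];b=capture('side')[165:275,220:320]
a=cv2.resize(a,None,fx=2.9,fy=2.9,interpolation=cv2.INTER_CUBIC)
b=cv2.resize(b,(int(100*a.shape[0]/110),a.shape[0])[:2],interpolation=cv2.INTER_CUBIC)
print(a.shape,b.shape, b.shape[0]/110)
o=np.hstack([cv2.convertScaleAbs(a,alpha=1.5,beta=15),cv2.convertScaleAbs(b,alpha=1.5,beta=15)])[:,:800]
cv2.imwrite('pics/c1.png',o[:,:,::-1]);print(o.shape)
E
```

```text
(406, 464, 3) (406, 369, 3) 3.690909090909091
(406, 800, 3)
```

View pics/c1.png

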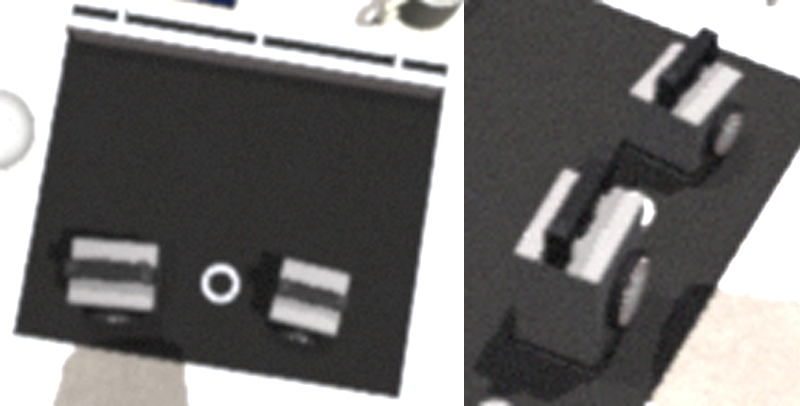

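The tall lamp is the left one: body top corners at crop pixels (72,237), (158,243), (154,310), (67,303). The ring is at (220,283) and the short lamp at (312,297).

```bash
python3 - <<'E'
from h import *
im=capture('top'); hsv=cv2.cvtColor(im,cv2.COLOR_RGB2HSV); sub=np.zeros(im.shape[:2],np.uint8); sub[105:245,180:340]=1
c=lambda p:(180+p[0]/2.9,105+p[1]/2.9)
W=lambda p,z:ray('top',c(p),z)[:2]
# body top faces: bright grey blobs inside mat
g=im.mean(2)
for nm,(x0,y0,x1,y1),z in(('tall',(60,228,168,318),.118),('short',(265,250,358,342),.070)):
    m=np.zeros_like(sub);a=c((x0,y0));b=c((x1,y1));r=slice(int(a[1]),int(b[1])),slice(int(a[0]),int(b[0]))
    m[r]=(g[r]>75);pts=cv2.findNonZero(m);q=cv2.boxPoints(cv2.minAreaRect(pts))
    w=np.array([ray('top',p,z)[:2] for p in q]);print(nm,pts.shape,w.mean(0),[(np.round(np.linalg.norm(w[i]-w[i-1]),3),np.round(np.degrees(np.arctan2(*(w[i]-w[i-1])[::-1])),1)) for i in range(4)])
tc=np.array([W(p,.118) for p in((72,237),(158,243),(154,310),(67,303))]);print('tall eye',tc.mean(0),np.linalg.norm(tc-np.roll(tc,1,0),axis=1), np.degrees(np.arctan2(*(tc[0]-tc[1]))))
h=np.array([W(p,.153) for p in((64,268),(160,272))]);print('handle',h.mean(0),np.linalg.norm(h[0]-h[1]))
nl,nr=W((15,333),.003),W((398,396),.003);fl,fr=W((66,40),.003),W((442,92),.003)
print('mat',nl,nr,fl,fr,np.linalg.norm(nl-nr),np.linalg.norm(fl-nl))
y=(nl-nr)/np.linalg.norm(nl-nr);x=np.array([y[1],-y[0]]);O=(nl+nr)/2+.33*x
print('stop',O,'yaw',np.degrees(np.arctan2(x[1],x[0])))
bt=[W((70,28),.055),W((445,80),.055)];print('bar top',bt,[ (np.array(b)-O)@x for b in bt])
d=tc.mean(0)-O;print('lamp in stop',d@x,d@y)
print(W((220,283),.008))
E
```

```text
tall (417, 1, 2) [0.51084252 0.11034607] [(np.float64(0.081), np.float64(85.9)), (np.float64(0.063), np.float64(-3.4)), (np.float64(0.082), np.float64(-94.1)), (np.float64(0.063), np.float64(176.2))]
short (347, 1, 2) [ 0.495352   -0.08562615] [(np.float64(0.068), np.float64(77.3)), (np.float64(0.064), np.float64(-13.0)), (np.float64(0.068), np.float64(-102.8)), (np.float64(0.063), np.float64(166.6))]
tall eye [0.50989098 0.109019  ] [0.06403152 0.08353787 0.06494613 0.08407876] 2.667566245484925
handle [0.5105978  0.10652007] 0.08960063840635443
mat [0.45063788 0.2222685 ] [ 0.39287409 -0.18860536] [0.77263704 0.17940334] [ 0.72469643 -0.23484928] 0.4149144271980149 0.3248397801484035
stop [ 0.74854234 -0.02911055] yaw -8.00262955775618
bar top [array([0.77047908, 0.16802714]), array([ 0.7246671 , -0.22641123])] [np.float64(-0.005722107495998202), np.float64(0.0038251832882079105)]
lamp in stop -0.2555574956133184 0.10355970510111069
[0.50895234 0.00418703]
```

>>> jog_arm:
  increments:
    - [40, [40, -41, 0], 2]
    - [40, [80, -82, 0], 4]
    - [40, [120, -123, 0], 6]
    - [40, [160, -164, 0], 8]
    - [40, [200, -205, 0], 10]
    - [40, [240, -246, 0], 12]
    - [40, [280, -287, 0], 14]
    - [40, [320, -328, 0], 16]
    - [40, [360, -369, 0], 18]
    - [40, [400, -410, 0], 20]
    - [40, [440, -450, 0], 21]
    - [40, [478, -490, 0], 21.4]
  force: 40

```text
t: 1.75
position: [0.4657, 0.0775, 0.2313]
tool_rot: [-3.109, 0.001, -0.011]
wrist_force: [0.4, -0.6, 0.4]
gripper_width: 0.04
grip_force: 0.0
```

```bash
python3 - <<'E'
from h import *
s=get_state();print(s['t'],s['position'],s['tool_rot'],s['gripper_width'],s['wrist_force'])
im=cv2.cvtColor(capture('top'),cv2.COLOR_RGB2GRAY).astype(float)
def fit(pts,z):
    w=np.array([ray('top',p,z)[:2] for p in pts])
    for _ in range(3):
        k=np.polyfit(w[:,1],w[:,0],1);r=w[:,0]-np.polyval(k,w[:,1]);w=w[abs(r)<max(.002,1.5*r.std())]
    return k,len(w),r.std()
far=[];
for u in range(210,330):
    v0=int(105+(28+(u-204)*2.9*52/375)/2.9)
    col=im[v0-6:v0+7,u]; g=np.diff(col); i=int(np.argmin(g)); far.append((u,v0-6+i+.5))
k,n,s_=fit(far,.055);print('bar top near edge yaw',-np.degrees(np.arctan(k[0])),n,s_,'x at y=.1',np.polyval(k,.1))
near=[]
for u in range(250,315):
    v0=int(105+(333+((u-180)*2.9-15)*63/383)/2.9)
    col=im[v0-6:v0+7,u]; g=np.diff(col); i=int(np.argmax(g)); near.append((u,v0-6+i+.5))
k,n,s_=fit(near,.003);print('near edge yaw',-np.degrees(np.arctan(k[0])),n,s_,np.polyval(k,.1))
save('wrist','w1.png')
E
```

```text
1.75 [0.46568171 0.07745679 0.23131582] [-3.10922294e+00  6.01930590e-04 -1.08314828e-02] 0.039952519215108756 [ 0.37935574 -0.58145249  0.41439149]
bar top near edge yaw -4.909234785361933 74 0.004989823668459785 x at y=.1 0.7611236004183981
near edge yaw -7.957076229068674 61 0.0008851800913576217 0.4326250817249872
```

View pics/w1.png

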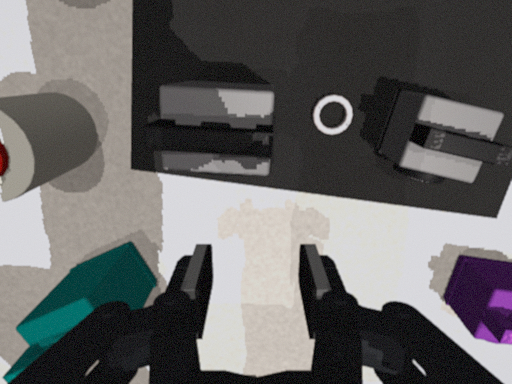

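The wrist view shows the tall lamp's handle centred at about (211,138). The ring is at (333,115) and the short lamp at (455,140). The fingers sit to the right of the lamp's centre and the arm was still moving, so I'll let it settle.

>>> jog_arm:
  increments:
    - [40, [0, 0, 0], 0]
    - [40, [0, 0, 0], 0]
    - [40, [0, 0, 0], 0]

```text
t: 2.22
position: [0.4649, 0.0744, 0.2315]
tool_rot: [-3.11, 0.001, -0.018]
wrist_force: [0.9, -0.2, -0.1]
gripper_width: 0.0399
grip_force: 0.0
```

```bash
python3 - <<'E'
from h import *
s=get_state();print(s['position'],s['tool_rot'])
for p in((159,134),(272,137)):
  print(ray('wrist',p,.153))
for p in((160,84),(274,84)):
  print(ray('wrist',p,.118))
E
```

```text
[0.46486505 0.07435948 0.23149123] [-3.11013477e+00  5.43951130e-04 -1.78563947e-02]
[0.51087693 0.13767686 0.153     ]
[0.50804831 0.0647213  0.153     ]
[0.54044105 0.14408016 0.118     ]
[0.53909038 0.0627415  0.118     ]
```

>>> jog_arm:
  increments:
    - [40, [0, -18, 10], 1]
    - [40, [0, -35, 25], 2]
    - [40, [0, -35, 50], 2.7]
    - [40, [0, -35, 75], 2.7]
    - [40, [0, -35, 95], 2.7]
    - [40, [0, -35, 95], 2.7]
    - [40, [0, -35, 95], 2.7]

```text
t: 3.1
position: [0.4651, 0.0812, 0.1377]
tool_rot: [-3.082, 0.003, -0.022]
wrist_force: [0.5, -0.7, -0.1]
gripper_width: 0.0401
grip_force: 0.0
```

```bash
python3 - <<'E'
from h import *
save('wrist','w2.png')
s=get_state();print(s['position'],s['tool_rot'],proj('wrist',[[.5105,.107,.153]]))
E
```

```text
[0.46540467 0.08120443 0.13801252] [-3.08255496e+00  1.92416568e-03 -2.22995880e-02] [[183.02326072 178.75205368]]
```

View pics/w2.png

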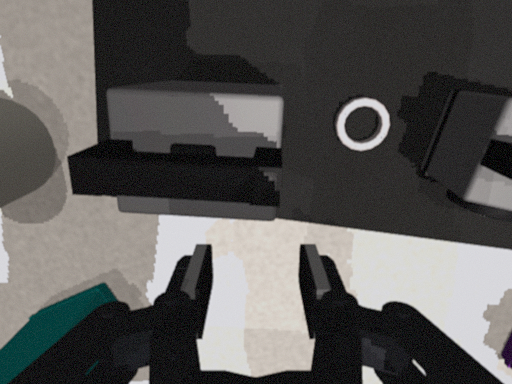

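The gripper is about 27 mm right of the lamp's centre and tilting in roll, so a joint limit looks likely. I'll check the joints.

```bash
python3 - <<'E'
from h import *
s=get_state();print(np.round(s['joint_positions'],3),s['position'],s['tool_rot'])
E
```

```text
[-0.023  0.267 -0.451  0.854  0.059  3.141] [0.46540467 0.08120443 0.13801252] [-3.08255496e+00  1.92416568e-03 -2.22995880e-02]
```

Joint 6 is at its limit, 3.141. I'll back off and give the tool a half turn, which leaves the pusher the same.

>>> jog_arm:
  increments:
    - [40, [-15, 0, -20], -5]
    - [40, [-30, 0, -40], -15]
    - [40, [-30, 0, -40], -25]
    - [40, [-30, -5, -40], -35]
    - [40, [-30, -10, -40], -45]
    - [40, [-30, -15, -40], -55]
    - [40, [-30, -20, -40], -65]
    - [40, [-30, -25, -40], -75]
    - [40, [-30, -27, -40], -85]
    - [40, [-30, -27, -40], -95]
    - [40, [-30, -27, -40], -105]
    - [40, [-30, -27, -40], -115]

```text
t: 4.65
position: [0.4362, 0.1065, 0.1799]
tool_rot: [3.117, -0.054, 1.991]
wrist_force: [0.6, -0.7, -0.4]
gripper_width: 0.0398
grip_force: 0.0
```

>>> jog_arm:
  increments:
    - [40, [0, 0, 0], -10]
    - [40, [0, 0, 0], -20]
    - [40, [0, 0, 0], -30]
    - [40, [0, 0, 0], -40]
    - [40, [0, 0, 0], -50]
    - [40, [0, 0, 0], -60]
    - [40, [0, 0, 0], -63]
    - [40, [0, 0, 0], -63]
    - [40, [0, 0, 0], -63]

```text
t: 5.78
position: [0.4359, 0.1064, 0.1795]
tool_rot: [3.083, -0.004, 3.083]
wrist_force: [-0.4, 0.0, -0.5]
gripper_width: 0.0402
grip_force: 0.0
```

```bash
python3 - <<'E'
from h import *
s=get_state();print(np.round(s['joint_positions'],3),s['position'],s['tool_rot'])
E
```

```text
[ 0.033  0.18  -0.446  0.944  0.059  0.092] [0.43588044 0.10644686 0.17948698] [ 3.08274275 -0.00414218  3.08318978]
```

>>> jog_arm:
  increments:
    - [40, [0, 2, 20], 0]
    - [40, [0, 2, 42], 0]
    - [40, [-10, 2, 42], 0]
    - [40, [-20, 2, 42], 0]
    - [40, [-30, 2, 42], 0]
    - [40, [-40, 2, 42], 0]
    - [40, [-46, 2, 42], 0]
    - [40, [-52, 2, 42], 0]
    - [40, [-58, 2, 42], 0]
    - [40, [-64, 2, 42], 0]
    - [40, [-70, 2, 42], 0]
    - [40, [-70, 2, 42], 0]

```text
t: 7.28
position: [0.506, 0.1069, 0.1369]
tool_rot: [3.083, -0.005, 3.084]
wrist_force: [-1.2, -0.2, 1.1]
gripper_width: 0.0401
grip_force: 0.5
```

```bash
python3 - <<'E'
from h import *
s=get_state();print(s['position'],s['tool_rot'],s['wrist_force'])
save('side','s2.png',(200,140,340,280),4)
E
```

```text
[0.50599315 0.10686369 0.13686587] [ 3.08275479 -0.00472039  3.08432999] [-1.19106626 -0.17863648  1.12817285]
```

View pics/s2.png

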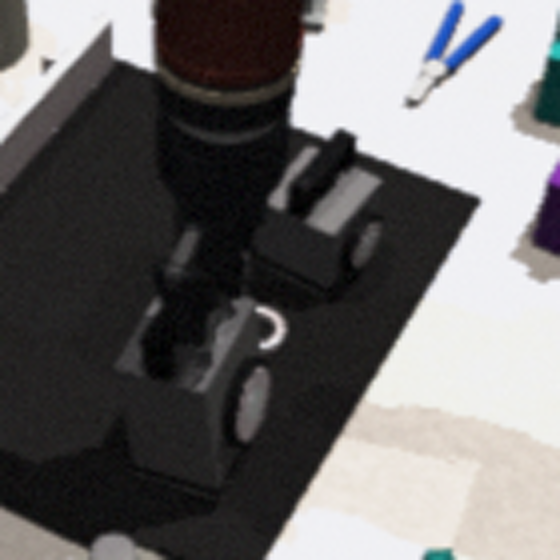

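The fingers are at the handle, around (175,320) in the crop, with the first contact at -1.2 N. I'll keep pushing.

>>> jog_arm:
  increments:
    - [40, [-6, 0, 0], 0]
    - [40, [-12, 0, 0], 0]
    - [40, [-18, 0, 0], 0]
    - [40, [-24, 0, 0], 0]
    - [40, [-30, 0, 0], 0]
    - [40, [-36, 0, 0], 0]
    - [40, [-42, 0, 0], 0]
    - [40, [-48, 0, 0], 0]
    - [40, [-52, 0, 0], 0]

```text
t: 8.45
position: [0.558, 0.1039, 0.1367]
tool_rot: [3.083, -0.005, 3.084]
wrist_force: [-0.8, -0.8, -0.0]
gripper_width: 0.0401
grip_force: 0.0
```

>>> jog_arm:
  increments:
    - [40, [-6, 0, 0], 0]
    - [40, [-12, 0, 0], 0]
    - [40, [-18, 0, 0], 0]
    - [40, [-24, 0, 0], 0]
    - [40, [-28, 0, 0], 0]
    - [40, [-28, 0, 0], 0]
    - [40, [-28, 0, 0], 0]
    - [40, [-28, 0, 0], 0]

```text
t: 9.45
position: [0.5853, 0.1023, 0.1366]
tool_rot: [3.083, -0.005, 3.084]
wrist_force: [0.3, 0.4, -0.6]
gripper_width: 0.0398
grip_force: 0.0
```

```bash
python3 - <<'E'
from h import *
s=get_state();print(s['position'],s['tool_rot'],s['wrist_force'])
save('side','s3.png',(170,140,310,280),4)
E
```

```text
[0.58531224 0.10233068 0.13662096] [ 3.08285851 -0.00486133  3.08448534] [ 0.26164583  0.43995559 -0.62116223]
```

View pics/s3.png

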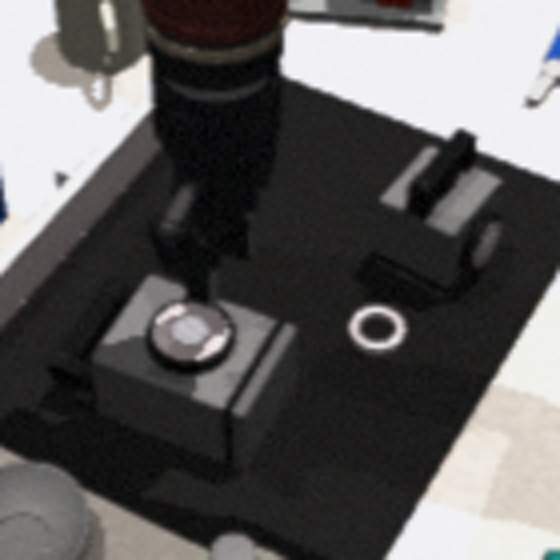

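The lamp lies on its back with the lens up, at (190,335) in the crop. Next I'll retract behind its underside and measure it.

>>> jog_arm:
  increments:
    - [40, [30, 0, 0], 0]
    - [40, [60, 0, 0], 0]
    - [40, [90, 0, 0], 0]
    - [40, [115, 0, 0], 0]
    - [40, [115, 0, 0], 0]
    - [40, [115, 0, 0], 0]

```text
t: 10.25
position: [0.4717, 0.1089, 0.1375]
tool_rot: [3.083, -0.003, 3.084]
wrist_force: [0.8, 0.8, -0.7]
gripper_width: 0.0397
grip_force: 0.0
```

```bash
python3 - <<'E'
from h import *
s=get_state();print(s['position'],s['tool_rot'],s['wrist_force'])
a=capture('top')[100:245,180:330];a=cv2.resize(a,None,fx=4,fy=4,interpolation=cv2.INTER_CUBIC)
cv2.imwrite('pics/t3.png',cv2.convertScaleAbs(a,alpha=1.5,beta=15)[:,:,::-1])
E
```

```text
[0.47167387 0.10886397 0.13746295] [ 3.08272007 -0.0034097   3.08439388] [ 0.81309182  0.81337028 -0.70351983]
```

View pics/t3.png

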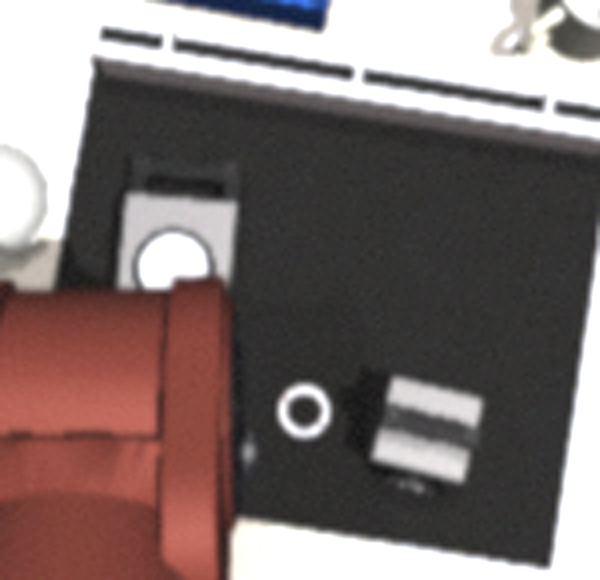

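The lying lamp's body end runs from (122,190) to (238,202), with handle end corners at about (130,158) and (240,168). The bar's near top edge runs from (95,58) to (600,132).

```bash
python3 - <<'E'
from h import *
W=lambda p,z:ray('top',(180+p[0]/4,100+p[1]/4),z)[:2]
def seg(n,a,b,z):
    a,b=W(a,z),W(b,z);d=a-b;print(n,a,b,'len',np.linalg.norm(d),'yaw',-np.degrees(np.arctan2(d[0],d[1])));return a,b
seg('bodyend',(122,190),(238,202),.067)
h=seg('handle',(130,158),(240,168),.043)
t=seg('bartop',(95,58),(600,132),.055)
b=seg('barbot',(92,84),(590,157),.003)
for T in(t,b):
  k=(T[0]-T[1]);n=np.array([k[1],-k[0]])/np.linalg.norm(k);print([round(float((T[0]-p)@n),4) for p in h])
l=[W((122,190),.067),W((118,285),.067),W((238,202),.067),W((232,285),.067)]
for i in(0,2):
  d=l[i]-l[i+1];print('side yaw',np.degrees(np.arctan2(d[1],d[0])))
E
```

```text
bodyend [0.66698898 0.14375041] [0.66002468 0.05703011] len 0.0869994853286614 yaw -4.59143124126805
handle [0.69698406 0.14142867] [0.69128727 0.05717371] len 0.08444733080213532 yaw -3.8680924057663604
bartop [0.77093259 0.16922331] [ 0.72312268 -0.21591436] len 0.3880938144388623 yaw -7.076335745497722
barbot [0.76546614 0.178375  ] [ 0.71612194 -0.21920762] len 0.40063298627165195 yaw -7.074833589546141
[0.07, 0.0652]
[0.0634, 0.0587]
side yaw -0.4121067720315992
side yaw -2.5452258869006728
```

>>> jog_arm:
  increments:
    - [40, [0, -2, 30], 0]
    - [40, [0, -2, 60], 0]
    - [40, [0, -2, 90], 0]
    - [40, [0, -2, 107], 0]
    - [40, [-15, -2, 107], 0]
    - [40, [-30, -2, 107], 0]
    - [40, [-42, -2, 107], 0]
    - [40, [-52, -2, 107], 0]
    - [40, [-56, -2, 107], 0]
    - [40, [-60, -2, 107], 0]
    - [40, [-64, -2, 107], 0]
    - [40, [-68, -2, 107], 0]

```text
t: 11.8
position: [0.5377, 0.1093, 0.0298]
tool_rot: [3.083, -0.006, 3.084]
wrist_force: [-5.8, -0.0, 3.0]
gripper_width: 0.0399
grip_force: 2.5
```

>>> jog_arm:
  increments:
    - [40, [-5, 0, 0], 0.5]
    - [40, [-10, 0, 0], 1]
    - [40, [-15, -1, 0], 1.5]
    - [40, [-20, -1, 0], 2]
    - [40, [-25, -1.5, 0], 2.5]
    - [40, [-30, -2, 0], 3]
    - [40, [-35, -2.5, 0], 3.5]
    - [40, [-40, -3, 0], 4]
    - [40, [-43, -3, 0], 4]
    - [40, [-45, -3, 0], 4]

```text
t: 13.05
position: [0.5831, 0.1036, 0.0294]
tool_rot: [3.084, -0.009, 3.015]
wrist_force: [-5.5, 0.9, 3.5]
gripper_width: 0.0399
grip_force: 2.5
```

```bash
python3 - <<'E'
from h import *
s=get_state();print(s['t'],s['position'],s['tool_rot'],s['wrist_force'])
a=capture('top')[110:170,190:330];a=cv2.resize(a,None,fx=5.5,fy=5.5,interpolation=cv2.INTER_CUBIC)
cv2.imwrite('pics/t4.png',cv2.convertScaleAbs(a,alpha=1.8,beta=25)[:,:,::-1])
E
```

```text
13.05 [0.58312356 0.10357781 0.02941711] [ 3.08358447 -0.0090582   3.01456753] [-5.4997568   0.9186373   3.49616758]
```

View pics/t4.png

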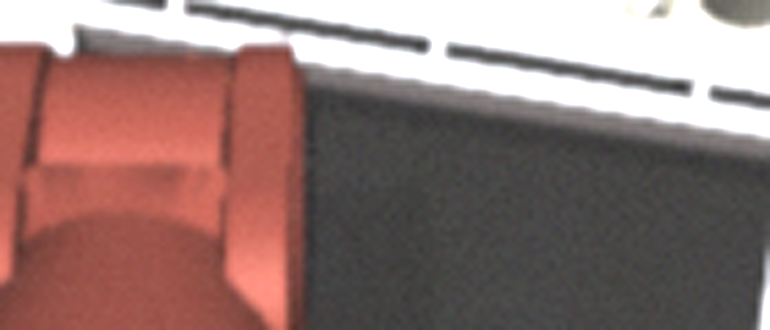

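The arm hides the lamp from the top camera, so I'll feel for the contact by force in small steps.

>>> jog_arm:
  increments:
    - [40, [-3, 0, 0], 0]
    - [40, [-6, 0, 0], 0]
    - [40, [-9, 0, 0], 0]
    - [40, [-11, 0, 0], 0]
    - [40, [-13, 0, 0], 0]

```text
t: 13.72
position: [0.596, 0.1021, 0.0294]
tool_rot: [3.083, -0.009, 3.015]
wrist_force: [-4.2, 0.2, 2.3]
gripper_width: 0.0401
grip_force: 2.3
```

>>> jog_arm:
  increments:
    - [40, [-1, 0, 0], 0]
    - [40, [-2, 0, 0], 0]
    - [40, [-2, 0, 0], 0]

```text
t: 14.1
position: [0.5981, 0.1018, 0.0294]
tool_rot: [3.083, -0.009, 3.015]
wrist_force: [-4.1, 0.9, 2.1]
gripper_width: 0.0397
grip_force: 1.9
```

>>> jog_arm:
  increments:
    - [40, [-1, 0, 0], 0]
    - [40, [-2, 0, 0], 0]
    - [40, [-2, 0, 0], 0]

```text
t: 14.48
position: [0.5994, 0.1017, 0.0293]
tool_rot: [3.083, -0.01, 3.015]
wrist_force: [-7.1, 0.5, 4.2]
gripper_width: 0.0399
grip_force: 3.4
```

>>> jog_arm:
  increments:
    - [40, [-1, 0, 0], 0]
    - [40, [-2, 0, 0], 0]
    - [40, [-2, 0, 0], 0]

```text
t: 14.85
position: [0.5993, 0.1017, 0.029]
tool_rot: [3.083, -0.013, 3.015]
wrist_force: [-13.2, 1.2, 9.1]
gripper_width: 0.0402
grip_force: 6.8
```

>>> jog_arm:
  increments:
    - [40, [-1, 0, 0], 0]
    - [40, [-1, 0, 0], 0]

```text
t: 15.1
position: [0.5993, 0.1017, 0.0289]
tool_rot: [3.083, -0.015, 3.015]
wrist_force: [-16.7, 1.0, 12.3]
gripper_width: 0.04
grip_force: 8.6
```

It has butted: the position stalls while the force rises. I'll back off and check it.

>>> jog_arm:
  increments:
    - [40, [-1, 0, 0], 0]
    - [40, [-1, 0, 0], 0]
    - [40, [1, 0, 0], 0]
    - [40, [4, 0, 0], 0]
    - [40, [12, 0, 0], 0]
    - [40, [30, 0, 0], 0]
    - [40, [60, 0, -15], 0]
    - [40, [90, 0, -60], 0]
    - [40, [130, 0, -100], 0]
    - [40, [170, 0, -120], 0]
    - [40, [200, 0, -120], 0]
    - [40, [200, 0, -120], 0]

```text
t: 16.6
position: [0.4034, 0.1196, 0.1514]
tool_rot: [3.083, -0.008, 3.015]
wrist_force: [0.2, 0.6, 0.5]
gripper_width: 0.0399
grip_force: 0.0
```

```bash
python3 - <<'E'
from h import *
s=get_state();print(s['t'],s['position'],s['wrist_force'])
a=capture('top')[108:208,190:300];b=capture('side')[150:250,140:250]
o=np.hstack([cv2.resize(x,None,fx=3.6,fy=3.6,interpolation=cv2.INTER_CUBIC) for x in(a,b)])
cv2.imwrite('pics/f1.png',cv2.convertScaleAbs(o,alpha=1.7,beta=20)[:,:,::-1]);print(o.shape)
E
```

```text
16.6 [0.40339405 0.11962496 0.15138273] [0.23546467 0.56947391 0.46699841]
(360, 792, 3)
```

View pics/f1.png

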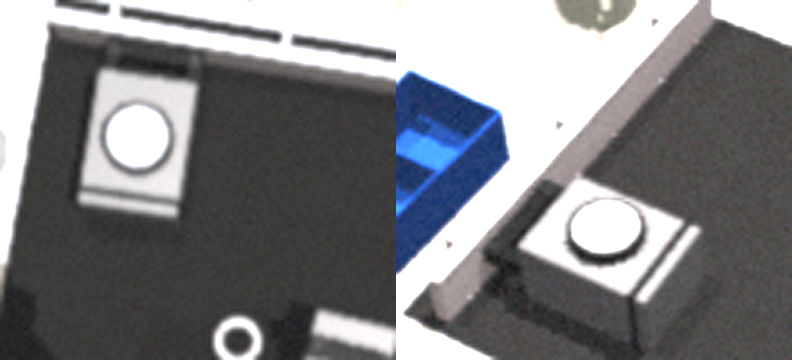

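The lamp lies lens-up with its handle against the bar. Its body edges, (103,67)–(198,80), slope about 7.8°, and the bar's edge, (52,30)–(395,78), slopes about 8.0°, so it is square. The ring and short lamp have not moved.

```bash
python3 -c "
from workcell import *
print(close_job())"
```

```text
the job is handed in; nothing more can be done
None
```

I tipped the taller lamp onto its back, lens up, and pushed it along the mat until its handle butted squarely against the stop bar; the short lamp and ring look undisturbed, and I handed the job in at about 17 s.

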